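# Rehang the belt guard on the jar mill

## Task

The yellow belt guard has been taken off the front of the jar mill and is standing beside it. Pick it up by its black handle, press the wide ends of its two keyholes over the two stud heads on the mill's front plate and slide it down until it hangs fully home on both studs with its steel tongue in the red interlock switch, then let go. Leave the other things on the bench where they are.

Things in the scene. Friction and masses are not known exactly. Their poses are not given: they have to be found in the camera images.
- mill: Jar mill, fixed to the bench left or right of the middle: grey motor housing between two blue end plates, two black rollers on top carrying a white jar. Origin on the bench top under the middle of the front plate's front face; x points into the mill, square to that face, y to the mill's left as seen from the robot, z up. Front plate 230 mm wide, top edge at z = 168 mm
- stud_left (a point): Middle of the shank of the mill's left stud (+y), 3.5 mm in front of the front face, 84 mm from the mill's middle, 152 mm above the bench; axes as the mill's. Both studs stick out of the front face towards -x: shank 8 mm diameter and 7 mm long, then a bevelled head 18 mm diameter, 5.5 mm thick, ending 12.5 mm in front of the face
- stud_right (a point): The same for the mill's right stud (-y). The interlock switch, a black box with a red head, 32 mm wide and deep, stands below it with its top 94 mm above the bench
- switch_mouth (a point): Centre of the upward mouth of the interlock switch's slot, 16.5 mm in front of the mill's front face, straight below the right stud; the slot is 9 mm from front to back, 20 mm from left to right, 20 mm deep. Axes as the mill's
- interlock (a joint): White sprung plunger inside the switch's slot: 0 when free (7 mm below the mouth), grows in metres as the tongue presses it down; 0.009 when the guard hangs home. The spring pushes back with less than 1 N
- guard: Yellow sheet-metal belt guard, 0.45 kg, loose, standing upright on the bench: a box open at the back, 124 wide, 48 deep, 150 mm high, with two side flanges 4 mm thick flush with its open back (212 mm over both). Origin at its underside, in the flanges' rear plane, mid-width; x points out of the open back (the side that goes on the mill), y to its left, z up; box front at x = -48 mm
- handle (a point): Centre of the grip bar of the guard's black bridge handle: bar 14 mm thick along the guard's x, 16 mm high, 74 mm free length along y, with 26 mm free below it above the box's top. It is 24 mm in front of the guard's rear plane, 184 mm above its underside. To be pinched from above across its 14 mm thickness. Axes as the guard's
- hole_left (a point): Centre of the round wide end (28 mm diameter) of the left keyhole, in the middle of the flange's thickness, 84 mm left of the guard's middle, 108 mm above its underside. Flanges are 44 mm wide, from 86 to 146 mm above the underside. Upward from the round end each keyhole tapers into a slot 12 mm wide that ends 28 mm above this point
- hole_right (a point): The same for the right keyhole, 84 mm right (-y) of the guard's middle
- seat_left (a point): Where the left stud's axis lies when the guard hangs home: 24 mm above the centre of the round end, mid-thickness. So from heads centred in the round ends the guard slides 24 mm down. Home, the guard's axes are parallel to the mill's, its rear plane is within 3 mm of the front face and its underside is 20 mm above the bench
- seat_right (a point): The same for the right stud, in the right keyhole (-y)
- tongue_tip (a point): Middle of the lower end of the guard's flat steel tongue, on an angle piece under the right flange (-y): 14 mm wide along y, 4 mm thick along x, 28 mm long, 15 mm in front of the guard's rear plane, 58 mm above its underside. Home, it is 16 mm inside the switch's slot
- spanner_17: Open-ended steel spanner lying flat on the bench between the mill and the guard, 162 mm long; bystander
- nail_brush: Grey hand brush with a bow handle, 85 mm long, 55 mm high, near the front edge of the bench; bystander
- petri_dish: Petri dish with blue powder, 67 mm across, near the front edge of the bench; bystander
- dye_jar_3: White jar with a black cap, 48 mm across, 70 mm high, at the back in the middle; bystander
- dropper_bottle: Brown dropper bottle, 34 mm across, 102 mm high, at the left; bystander
- tea_mug: White tea mug, 97 mm high, at the right; bystander
- belt (a point): Middle of the mill's bare pulleys and belt, on the front face, 105 mm above the bench. They stand out to 28 mm in front of the face, within 50 mm left and right of here, from 61 to 155 mm above the bench. Axes as the mill's
- jar (a point): Centre of the white jar lying on the mill's rollers, behind the front plate. The jar's top is 217 mm above the bench; it begins 47 mm behind the front face and is 76 mm wide
Not all that is in view belongs to the job. There is more than one size of the guard; the one meant has the size given above.

How it is judged:
On the way:
1. both stud heads are through the wide ends of the keyholes, the guard not yet slid down (x of hole_left in the frame of stud_left above -0.005 m and x of hole_right in the frame of stud_right above -0.005 m and distance between hole_left and stud_left below 0.015 m and distance between hole_right and stud_right below 0.015 m), for 0.05 s.
At the end, for the whole second after the job is handed in: The guard hangs at rest and upright (within 0.1 rad) on both studs, each shank within 6 mm of the upper end of its slot, the tongue in the switch pressing its plunger down more than 6 mm of its 9 mm; released (distance between seat_left and stud_left below 0.006 m and distance between seat_right and stud_right below 0.006 m and value of joint interlock above 0.006 m and angle between guard's own z axis and vertical below 0.1 rad and linear speed of guard below 0.02 m/s); the robot touches nothing.
It fails at once if a bystander (spanner, brush, petri dish, jar, dropper bottle or mug) is moved more than 30 mm (distance of any of spanner_17, nail_brush, petri_dish, dye_jar_3, dropper_bottle, tea_mug from where it was at the start of the episode above 0.03 m).
It also fails if it takes over 54 s, if anything falls off the work surface, if the arm or the gripper's body presses on something with over 40 N, if the wrist force passes 120 N, or if a joint passes its speed limit or range.

## Robot

A 6-joint arm with a two-finger parallel gripper is mounted at the origin on a cart in front of the work surface, level with it; the furniture and walls round the work are solid. World frame = base frame: x ahead of the robot, y to its left, z up, the work surface at z = 0. Lengths are in m, angles in rad, forces in N, time in s.
With the tool pointing down it reaches from about 0.375 to 0.975 m from the base axis. Payload 3.8 kg.
Tool frame: the origin (TCP) lies on the centre line of the jaws, within the pads' length; the fingertips stand 17 mm ahead of it and the grasp point (between the pads) lies 2 mm behind it (bot.tip_extent is the distance from the TCP to the fingertips, in m); z points along the fingers, y is the line along which they close (so a half turn about z gives the same grasp; the last joint's range is limited). The gripper opens to 85 mm and grips with 20 to 120 N. Pads are 22 mm wide; open, the fingers measure 114 mm over their backs; the gripper's body (76 mm by 85 mm) begins 54 mm behind the grasp point. The pads swing forward as they close: fully open they stand 13 mm farther back than shut.
Start: joints at [1.231, 0.264, 1.604, -0, 1.274, -0.037], TCP at [0.201, 0.644, 0.248] pointing down, gripper open.
Joint ranges: [-2.63, 2.63], [-0.94, 2.18], [0.31, 2.57], [-1.31, 4.45], [0, 2.66], [-2.55, 2.55]. Speed limits (rad/s): [2.57, 2.57, 3.14, 3.14, 3.14, 3.14].

## Interface

Orientations are given as a rotation vector (axis times angle).
In Python, from workcell import readout, read_camera, finish_job, bot gives the robot as it stands.
- The arm moves only by the tool jog_arm, never from a script. Its argument "deltas" is one flat list of numbers, 7 for each row, row after row: the shift along the tool's x, y, z in m, then the turn, a rotation vector about the tool's x, y, z in degrees, then the gripper command: -1 is shut, 1 is fully open, values between are in proportion. A call has 1 to 8 rows; each row is the pose to reach, as a shift and turn from the pose commanded when the call began, along the tool's axes at that moment; what a row does not reach only later rows make up. A row lasts 1/10 s, in which the tool goes at most 50 mm and 8.59 degrees, less where a joint would pass 70% of its speed; a pose out of reach is approached as far as the arm can. A call with a gripper value outside its range is refused whole. The fingers move at their own pace and stop on an object; "squeeze" is the grip in N (left out, the last holds). Time passes only in rows, so rows that repeat a pose let the fingers close. It gives the time, the measured TCP pose, the force, the opening and the grip force at its end, in the units of the state.
- readout.read_state(): the state, without advancing time (a new reading comes with each control period).
- read_camera(name): name is "scene" or "top" or "wrist"; returns a dict with "color" (384x512x3 uint8, blue, green, red), "fx", "fy", "cx", "cy" (pixels), "origin" and "attitude" of the camera in the world. Camera axes: x right, y down, z forward; pixel columns grow to the right and rows downward; lengths in m; the calibration is good to about 2 mm. A picture is of the moment at which its call begins. There is no depth.
- finish_job(): hands the job in; it is judged then, once.
The state is a dict: "time": time; "q": joint angles; "joint_vel": joint speeds; "joint_torque": joint torques, N m; "tool_pos": TCP position; "tcp_rot": TCP orientation; "wrist_force": force on the tool from outside, world axes, zero at the start; "torque": the same for the moment, N m; "width": opening from 0.0 (shut) to 1.0 (fully open); "grip_force": force on a finger pad.
Only numpy, scipy, OpenCV 4.12 (cv2) and the standard library are available. Lean on these libraries where they do the work, as an engineer would, in place of code of your own. Each camera call takes 0.05 s, during which the arm holds its last target. There are 200 camera calls.

## Working session

There is one attempt and no reset: what is moved stays moved. The work goes in short steps, Python scripts to look and compute and a tool call to move; the robot and the scene stay as the last step left them, time stands still between calls to the robot, and variables do not carry over. Pictures are saved under pics/ and viewed, at most 11 in all, crops included, and the job is handed in when it is done.

Besides the shell and the picture viewer there is one more tool, called after "Call:" by a JSON object that holds its "fn" and its "kwargs". jog_arm: Moves the arm, as the interface text tells. Its arguments: {"type":"object","properties":{"deltas":{"type":"array"},"squeeze":{"type":"number"}},"required":["deltas"]}

```bash
mkdir -p pics; ls
python3 - <<'E'
from workcell import readout, read_camera, bot
import cv2,numpy as np
for n in ("scene","top"):
    c=read_camera(n); cv2.imwrite(f"pics/{n}0.png",c["color"])
    print(n,c["fx"],c["fy"],c["cx"],c["cy"],np.round(c["origin"],3),np.round(c["attitude"],3))
s=readout.read_state(); print(s)
E
```

```text
pics
scene 393.8013647514317 393.8013647514317 253.67339506460414 191.1991236751135 [-0.071 -0.887  0.645] [-1.95   0.666 -0.383]
top 348.3419396672802 348.3419396672802 254.20850523036404 187.4176736614902 [ 0.436 -0.041  1.18 ] [-2.173  2.147 -0.101]
{'time': 0.1, 'q': array([ 1.23107547e+00,  2.64694091e-01,  1.60525300e+00,  1.13170891e-05,
        1.27367790e+00, -3.69068811e-02]), 'joint_vel': array([-0.00234634, -0.00231865, -0.00249843, -0.00013589, -0.0011459 ,
       -0.00142396]), 'joint_torque': array([ 3.67047960e-05, -5.16703570e+01, -3.68592632e+01,  4.88915293e-05,
        6.27790665e-03, -2.25301864e-05]), 'tool_pos': array([0.20108435, 0.6436978 , 0.2470671 ]), 'tcp_rot': array([-0.47378976, -3.10526339,  0.00313239]), 'wrist_force': array([-0.22592255,  0.91597526, -0.32800407]), 'torque': array([-0.01378435,  0.04311455,  0.05082706]), 'grip_force': 0.0, 'width': 0.9975128263460808}
```

View pics/scene0.png

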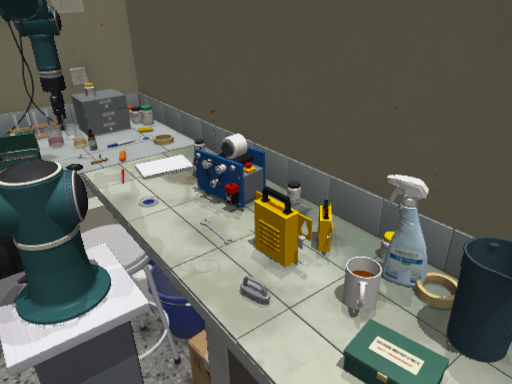

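View pics/top0.png

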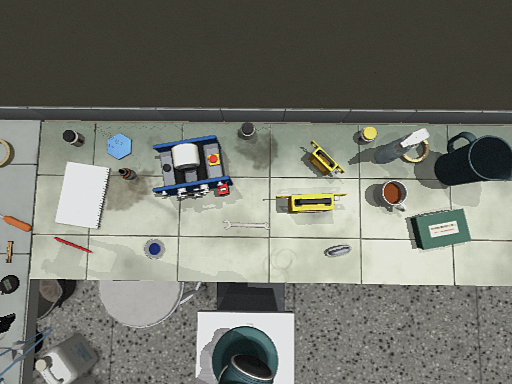

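```bash
cat > h.py <<'E'
import cv2,numpy as np
from scipy.spatial.transform import Rotation as R
from workcell import readout, read_camera
def proj(c,P):
    p=(np.atleast_2d(P)-c["origin"])@R.from_rotvec(c["attitude"]).as_matrix()
    return np.c_[c["fx"]*p[:,0]/p[:,2]+c["cx"],c["fy"]*p[:,1]/p[:,2]+c["cy"]]
def back(c,uv,z):
    uv=np.atleast_2d(uv).astype(float)
    d=np.c_[(uv[:,0]-c["cx"])/c["fx"],(uv[:,1]-c["cy"])/c["fy"],np.ones(len(uv))]@R.from_rotvec(c["attitude"]).as_matrix().T
    return c["origin"]+d*((z-c["origin"][2])/d[:,2])[:,None]
def world(pose,P): # pose x,y,z,yaw
    return np.atleast_2d(P)@R.from_euler('z',pose[3]).as_matrix().T+np.array(pose[:3])
def crop(im,x,y,w,h,s): return cv2.resize(im[y:y+h,x:x+w],None,fx=s,fy=s,interpolation=cv2.INTER_CUBIC)
E
python3 - <<'E'
from h import *
t=cv2.imread("pics/top0.png");s=cv2.imread("pics/scene0.png")
a=np.hstack([crop(t,145,130,100,75,4),crop(t,280,165,100,75,4)])
b=np.hstack([crop(s,185,130,100,75,4),crop(s,240,185,100,75,4)])
cv2.imwrite("pics/m1.png",np.vstack([a,b]))
E
```

```text
(no output)
```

View pics/m1.png

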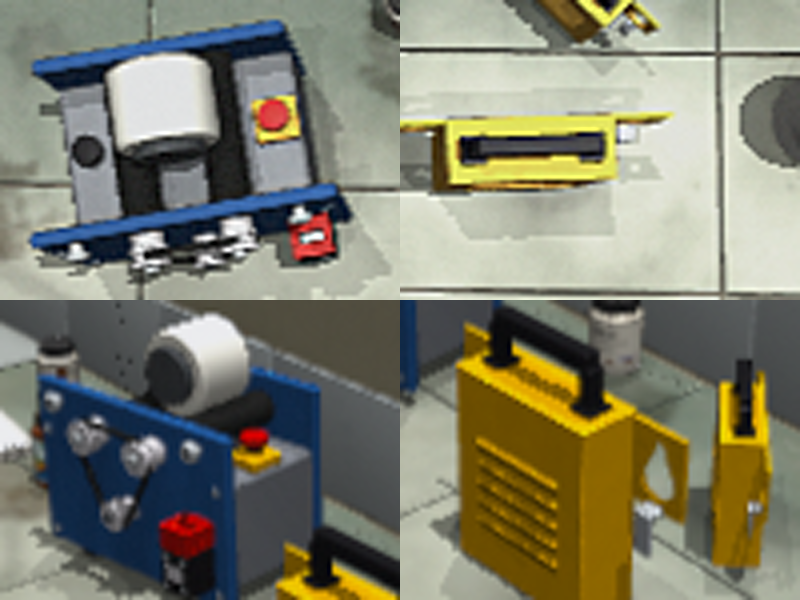

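```bash
cat > fit.py <<'E'
from h import *
from scipy.optimize import least_squares
ct=read_camera("top");cs=read_camera("scene")
def L(c,x0,y0,pts): return [(c,(x0+(u+.5)/4-.5,y0+(v+.5)/4-.5),P) for u,v,P in pts]
M=L(ct,145,130,[(32,245,(0,.115,.168)),(345,199,(0,-.115,.168)),(78,252,(-.009,.084,.152)),(300,215,(-.009,-.084,.152)),(313,238,(-.0165,-.084,.094))])+\
  L(cs,185,130,[(40,77,(0,.115,.168)),(237,137,(0,-.115,.168)),(52,102,(-.012,.084,.152)),(190,152,(-.012,-.084,.152)),(185,220,(-.0165,-.084,.094))])
G=L(ct,280,165,[(47,118,(0,.062,.15)),(220,115,(0,-.062,.15)),(217,178,(-.048,-.062,.15)),(42,185,(-.048,.062,.15)),(136,149,(-.024,0,.192))])+\
  L(cs,240,185,[(60,65,(-.048,.062,.15)),(180,137,(-.048,-.062,.15)),(233,108,(0,-.062,.15)),(257,180,(-.002,-.084,.108))])
for n,D,g in(("mill",M,(.55,.2,0)),("guard",G,(.4,-.2,0))):
    f=lambda p:np.concatenate([(proj(c,world((p[0],p[1],0,p[2]),P))[0]-uv) for c,uv,P in D])
    r=least_squares(f,g,loss='soft_l1'); print(n,np.round(r.x,4),np.round(f(r.x).reshape(-1,2),1).tolist())
E
python3 fit.py
```

```text
mill [0.5507 0.1575 0.1681] [[0.0, -0.3], [-0.7, -1.0], [0.8, -0.2], [1.2, 0.3], [0.3, -1.0], [-0.7, -1.3], [-3.1, 0.6], [-0.3, -0.2], [-0.8, 0.1], [0.3, 0.1]]
guard [ 0.5286 -0.1993  0.0291] [[0.2, 0.1], [-1.1, 0.2], [0.3, 0.6], [1.9, -0.4], [1.5, -0.9], [-1.8, -1.1], [-0.2, -1.1], [0.6, -0.2], [-0.4, -0.2]]
```

```bash
cat >> h.py <<'E'
def goal(a): # tool down, y axis along heading a
    y=np.array([np.cos(a),np.sin(a),0]);z=np.array([0,0,-1.]);return R.from_matrix(np.c_[np.cross(y,z),y,z])
def delta(P,a,base=None):
    s=readout.read_state(); r=R.from_rotvec(s["tcp_rot"] if base is None else base)
    d=r.inv().apply(np.array(P)-s["tool_pos"]); t=(r.inv()*goal(a)).as_rotvec(degrees=True)
    print("shift",np.round(d,4),"turn",np.round(t,2))
def st():
    s=readout.read_state();print({k:np.round(s[k],4).tolist() for k in("time","tool_pos","wrist_force","torque","width","grip_force","q")}); m=R.from_rotvec(s["tcp_rot"]).as_matrix();print("yhead",np.arctan2(m[1,1],m[0,1]),"z",np.round(m[:,2],4))
E
python3 - <<'E'
from h import *
st()
for a in(.029,.029+np.pi): delta((.45,.25,.30),a); delta((.505,-.2,.27),a)
E
```

```text
{'time': 0.2, 'tool_pos': [0.2011, 0.6439, 0.2474], 'wrist_force': [-0.2634, -0.2765, 0.4349], 'torque': [0.0023, 0.0701, -0.0257], 'width': 1.001, 'grip_force': 0.0, 'q': [1.2311, 0.2645, 1.6049, -0.0, 1.2737, -0.0369]}
yhead 1.2680137066568995 z [-5.0e-04 -1.4e-03 -1.0e+00]
shift [-0.355  -0.3018 -0.0522] turn [-8.000e-02  5.000e-02  7.099e+01]
shift [-0.5417 -0.7149 -0.0216] turn [-8.000e-02  5.000e-02  7.099e+01]
shift [-0.355  -0.3018 -0.0522] turn [-5.0000e-02 -8.0000e-02 -1.0901e+02]
shift [-0.5417 -0.7149 -0.0216] turn [-5.0000e-02 -8.0000e-02 -1.0901e+02]
```

Call:
{"fn": "jog_arm", "kwargs": {"deltas": [-0.044, -0.038, -0.006, 0, 0, 7.5, 1, -0.088, -0.076, -0.013, 0, 0, 15, 1, -0.132, -0.113, -0.02, 0, 0, 22.5, 1, -0.177, -0.151, -0.026, 0, 0, 30, 1, -0.221, -0.189, -0.032, 0, 0, 37.5, 1, -0.265, -0.227, -0.039, 0, 0, 45, 1, -0.31, -0.265, -0.045, 0, 0, 52.5, 1, -0.355, -0.302, -0.052, 0, 0, 60, 1], "squeeze": 60}}

```text
time: 1.0
tool_pos: [0.4135, 0.306, 0.2927]
tcp_rot: [1.969, 2.448, 0.0]
wrist_force: [0.5, 0.3, -0.8]
width: 1.002
grip_force: 0.0
```

Run:
```python
from h import *
st(); delta((.505,-.2,.29),.029)
```

```text
{'time': 1.0, 'tool_pos': [0.4135, 0.306, 0.2927], 'wrist_force': [0.5374, 0.3256, -0.7647], 'torque': [0.0002, -0.018, 0.0051], 'width': 1.0016, 'grip_force': 0.0, 'q': [0.5886, -0.0687, 1.8854, -0.0001, 1.3245, 0.3728]}
yhead 0.21573981760745634 z [ 3.e-04  1.e-04 -1.e+00]
shift [-0.5138 -0.019   0.0027] turn [ 2.00e-02 -1.00e-02  1.07e+01]
```

Call:
{"fn": "jog_arm", "kwargs": {"deltas": [-0.045, -0.004, 0, 0, 0, 2, 1, -0.09, -0.009, 0, 0, 0, 4, 1, -0.135, -0.014, 0, 0, 0, 6, 1, -0.18, -0.018, 0, 0, 0, 8, 1, -0.225, -0.022, 0, 0, 0, 9, 1, -0.27, -0.027, 0, 0, 0, 10, 1, -0.315, -0.032, 0.005, 0, 0, 11, 1, -0.36, -0.036, 0.01, 0, 0, 11, 1]}}

```text
time: 1.8
tool_pos: [0.4566, -0.0532, 0.2827]
tcp_rot: [2.189, 2.252, 0.001]
wrist_force: [0.7, 0.5, -0.1]
width: 1.0
grip_force: 0.0
```

Call:
{"fn": "jog_arm", "kwargs": {"deltas": [-0.045, 0, 0, 0, 0, 0, 1, -0.09, 0, 0, 0, 0, 0, 1, -0.09, 0, 0, 0, 0, 0, 1, -0.09, 0, 0, 0, 0, 0, 1]}}

```text
time: 2.2
tool_pos: [0.459, -0.1421, 0.2822]
tcp_rot: [-2.192, -2.249, -0.0]
wrist_force: [-0.0, -0.8, -0.1]
width: 1.0
grip_force: 0.0
```

Run:
```python
from h import *
st(); delta((.505,-.2,.184),.029)
c=read_camera("wrist"); cv2.imwrite("pics/w1.png",c["color"]); print(c["origin"],c["attitude"],c["fx"],c["cx"],c["cy"])
g=(.5286,-.1993,0,.0291)
print(proj(c,world(g,[(-.048,.062,.15),(-.048,-.062,.15),(0,.062,.15),(0,-.062,.15),(-.017,.037,.192),(-.031,-.037,.192),(0,.106,.146),(0,-.106,.146)])).round(1).tolist())
```

```text
{'time': 2.2, 'tool_pos': [0.459, -0.1421, 0.2822], 'wrist_force': [-0.0258, -0.7654, -0.0791], 'torque': [0.0151, 0.0279, 0.0427], 'width': 0.9998, 'grip_force': 0.0, 'q': [-0.3524, -0.1309, 1.9609, 0.0005, 1.3124, -0.3783]}
yhead 0.02580968423015567 z [-6.e-04  7.e-04 -1.e+00]
shift [-0.0591  0.0446  0.0981] turn [-0.04 -0.04 -0.18]
[ 0.45526181 -0.06668345  0.40852198] [2.84328202 0.03796163 0.00410669] 344.32838487403933 251.00023043417133 191.8475605490712
[[279.1, 183.5], [276.1, 318.4], [340.7, 183.4], [330.4, 318.3], [328.4, 235.2], [303.4, 326.3], [343.7, 125.7], [326.3, 355.5]]
```

View pics/w1.png

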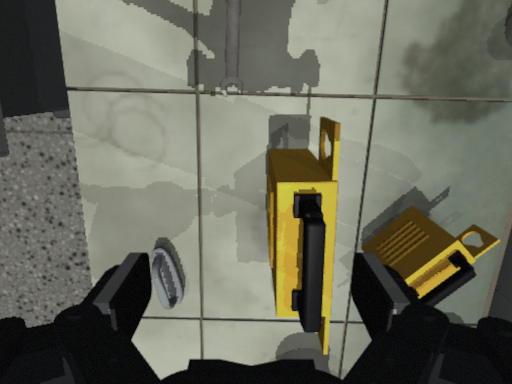

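Call:
{"fn": "jog_arm", "kwargs": {"deltas": [-0.03, 0.022, 0, 0, 0, 0, 1, -0.059, 0.0446, 0, 0, 0, 0, 1, -0.059, 0.0446, 0.02, 0, 0, 0, 1, -0.059, 0.0446, 0.05, 0, 0, 0, 1, -0.059, 0.0446, 0.08, 0, 0, 0, 1, -0.059, 0.0446, 0.097, 0, 0, 0, 0.3, -0.059, 0.0446, 0.097, 0, 0, 0, 0, -0.059, 0.0446, 0.097, 0, 0, 0, -0.3]}}

```text
time: 3.05
tool_pos: [0.5059, -0.1976, 0.1857]
tcp_rot: [-2.187, -2.255, -0.0]
wrist_force: [-0.0, -0.3, -0.1]
width: 0.516
grip_force: 0.0
```

Run:
```python
from h import *
st(); delta((.505,-.2,.184),.029)
c=read_camera("wrist"); cv2.imwrite("pics/w2.png",c["color"]); print(c["origin"],c["attitude"])
```

```text
{'time': 3.05, 'tool_pos': [0.5059, -0.1976, 0.1857], 'wrist_force': [-0.0342, -0.2787, -0.0661], 'torque': [-0.0315, -0.0124, -0.0509], 'width': 0.5162, 'grip_force': 0.0, 'q': [-0.4183, 0.0642, 1.9542, 0.0002, 1.1236, -0.4493]}
yhead 0.030905471687876464 z [-2.e-04  3.e-04 -1.e+00]
shift [-0.0024 -0.001   0.0017] turn [-0.01 -0.02  0.11]
[ 0.50176847 -0.1221134   0.31202171] [2.84276907 0.04511939 0.00573761]
```

View pics/w2.png

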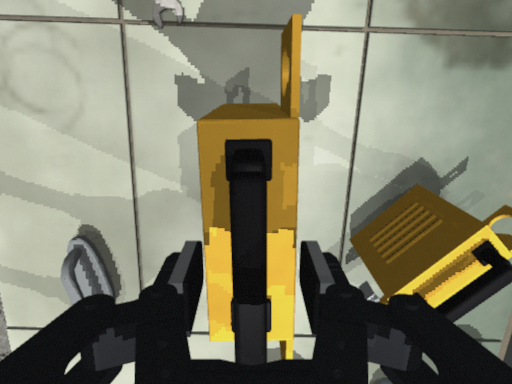

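Call:
{"fn": "jog_arm", "kwargs": {"deltas": [-0.002, 0, 0, 0, 0, 0, -0.6, -0.002, 0, 0, 0, 0, 0, -0.8, -0.002, 0, 0, 0, 0, 0, -1, -0.002, 0, 0, 0, 0, 0, -1, -0.002, 0, 0, 0, 0, 0, -1, -0.002, 0, 0, 0, 0, 0, -1, -0.002, 0, 0, 0, 0, 0, -1, -0.002, 0, 0, 0, 0, 0, -1], "squeeze": 90}}

```text
time: 3.9
tool_pos: [0.5068, -0.2015, 0.1875]
tcp_rot: [2.187, 2.251, 0.002]
wrist_force: [-1.2, 0.4, 5.7]
width: 0.146
grip_force: 89.2
```

Run:
```python
from h import *
st()
c=read_camera("wrist"); cv2.imwrite("pics/w3.png",c["color"])
```

```text
{'time': 3.9, 'tool_pos': [0.5068, -0.2015, 0.1875], 'wrist_force': [-1.2028, 0.4212, 5.676], 'torque': [0.1637, 0.0684, 0.0196], 'width': 0.146, 'grip_force': 89.2157, 'q': [-0.4242, 0.0646, 1.9503, 0.0003, 1.1234, -0.4529]}
yhead 0.02856785079866276 z [ 0.0031 -0.0011 -1.    ]
```

Call:
{"fn": "jog_arm", "kwargs": {"deltas": [0, 0, -0.01, 0, 0, 0, -1, 0, 0, -0.03, 0, 0, 0, -1, 0, 0, -0.05, 0, 0, 0, -1, 0, 0, -0.07, 0, 0, 0, -1, 0, 0, -0.07, 0, 0, 0, -1]}}

```text
time: 4.45
tool_pos: [0.5071, -0.2017, 0.2584]
tcp_rot: [2.186, 2.25, 0.003]
wrist_force: [-0.5, -1.0, -4.3]
width: 0.142
grip_force: 88.1
```

```bash
cat >> h.py <<'E'
MILL=(.5507,.1575,0,.168)
def tcp_for(x,y,z,m=MILL): # TCP for guard origin at mill coords
    return world(m,(x-.024,y-.0015,z+.1875))[0]
E
python3 - <<'E'
from h import *
st()
for q in((-.065,-.16,.06),(-.06,0,.046)): p=tcp_for(*q);print(p);delta(p,.168)
E
```

```text
{'time': 4.45, 'tool_pos': [0.5071, -0.2017, 0.2584], 'wrist_force': [-0.5155, -0.9929, -4.3363], 'torque': [0.0227, -0.1389, 0.0422], 'width': 0.1418, 'grip_force': 88.0544, 'q': [-0.4242, 0.0095, 1.8724, 0.0, 1.2546, -0.4528]}
yhead 0.028605484285745914 z [ 0.0047 -0.0021 -1.    ]
[ 0.48995757 -0.01660803  0.2475    ]
shift [ 0.1855 -0.0119  0.0105] turn [ 0.26  0.14 -7.99]
[0.46813344 0.14197541 0.2335    ]
shift [ 0.3447 -0.0292  0.024 ] turn [ 0.26  0.14 -7.99]
```

Call:
{"fn": "jog_arm", "kwargs": {"deltas": [0.01, -0.01, 0, 0, 0, -2, -1, 0.04, -0.015, 0, 0.2, 0.1, -5, -1, 0.07, -0.015, 0, 0.2, 0.1, -8, -1, 0.11, -0.013, 0.005, 0.2, 0.1, -8, -1, 0.15, -0.012, 0.01, 0.2, 0.1, -8, -1, 0.18, -0.012, 0.01, 0.2, 0.1, -8, -1, 0.185, -0.012, 0.01, 0.2, 0.1, -8, -1, 0.185, -0.012, 0.01, 0.2, 0.1, -8, -1]}}

```text
time: 5.25
tool_pos: [0.4866, -0.0152, 0.2437]
tcp_rot: [-2.019, -2.399, 0.005]
wrist_force: [0.7, -0.8, -4.9]
width: 0.142
grip_force: 88.1
```

Run:
```python
from h import *
st(); delta(tcp_for(-.06,0,.046),.168)
c=read_camera("wrist"); cv2.imwrite("pics/w4.png",c["color"])
print(proj(c,world(MILL,[(-.0125,-.084,.152),(-.0165,-.084,.094),(0,-.115,.168),(0,0,.168)])).round(1).tolist())
```

```text
{'time': 5.25, 'tool_pos': [0.4866, -0.0152, 0.2437], 'wrist_force': [0.7037, -0.8333, -4.9309], 'torque': [-0.0801, -0.0555, 0.0019], 'width': 0.1423, 'grip_force': 88.0868, 'q': [-0.083, -0.0895, 1.9951, 0.0009, 1.2431, -0.255]}
yhead 0.17169107761337654 z [-0.007   0.0014 -1.    ]
shift [0.158  0.0087 0.0106] turn [-0.38 -0.15  0.21]
[[387.2, 87.3], [353.8, 87.1], [412.3, 142.7], [445.5, -92.2]]
```

View pics/w4.png

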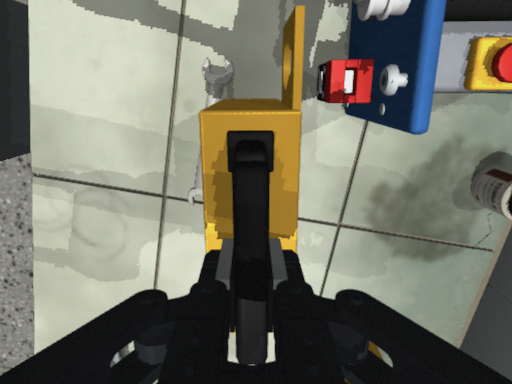

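```bash
cat >> h.py <<'E'
def guard_pts(P): # world pts of guard-frame points, from tool pose; tool x=guard y, tool y=guard x, z=-z
    s=readout.read_state(); r=R.from_rotvec(s["tcp_rot"]); P=np.atleast_2d(P)
    return s["tool_pos"]+r.apply(np.c_[P[:,1]+.0015,P[:,0]+.024,-(P[:,2]-.1875)])
E
python3 - <<'E'
from h import *
c=read_camera("wrist")
print(proj(c,guard_pts([(-.048,.062,.15),(0,.062,.15),(0,.106,.146),(-.004,.106,.146),(-.031,.037,.192),(-.017,.037,.192)])).round(1).tolist())
print(proj(c,world(MILL,[(-.0125,-.084,.152),(-.007,-.084,.152),(-.0125,-.093,.152),(0,-.115,.168),(0,-.115,.08),(0,-.115,0.0)])).round(1).tolist())
im=cv2.imread("pics/w4.png")
cv2.imwrite("pics/m2.png",np.vstack([crop(im,310,0,133,150,4)[:600]]))
E
```

```text
[[204.2, 115.0], [307.5, 115.2], [311.1, 11.9], [302.0, 11.8], [237.9, 193.4], [275.8, 193.5]]
[[386.4, 85.3], [395.5, 85.3], [384.6, 100.6], [411.5, 140.6], [365.0, 124.7], [341.4, 116.6]]
```

View pics/m2.png

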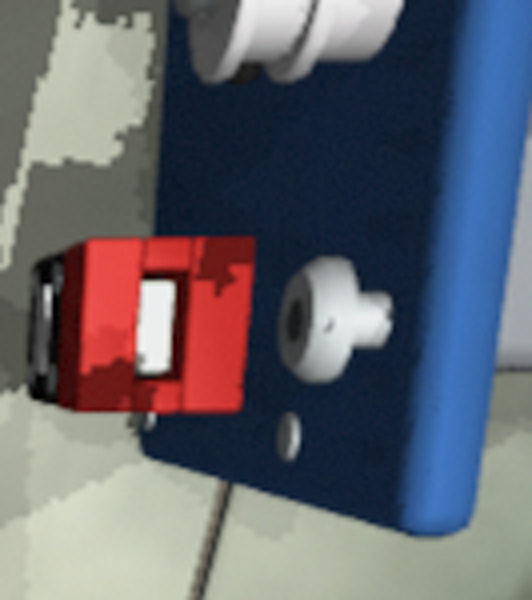

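Run:
```python
from h import *
st(); delta(tcp_for(-.055,.0025,.046),.168)
```

```text
{'time': 5.35, 'tool_pos': [0.4875, -0.0168, 0.2445], 'wrist_force': [0.6495, -0.2105, -4.5365], 'torque': [0.0212, -0.0571, -0.03], 'width': 0.1438, 'grip_force': 88.0913, 'q': [-0.0857, -0.0893, 1.9934, 0.0004, 1.2429, -0.2549]}
yhead 0.16912638522518325 z [-5.4e-03  8.0e-04 -1.0e+00]
shift [0.1622 0.0127 0.0112] turn [-0.3  -0.1   0.06]
```

Call:
{"fn": "jog_arm", "kwargs": {"deltas": [0.03, 0, 0, -0.3, 0, 0, -1, 0.07, 0.003, 0.003, -0.3, 0, 0, -1, 0.11, 0.006, 0.008, -0.3, 0, 0, -1, 0.14, 0.01, 0.011, -0.3, 0, 0, -1, 0.162, 0.0127, 0.011, -0.3, 0, 0, -1, 0.162, 0.0127, 0.011, -0.3, 0, 0, -1, 0.162, 0.0127, 0.011, -0.3, 0, 0, -1]}}

```text
time: 6.05
tool_pos: [0.4737, 0.1446, 0.2344]
tcp_rot: [-2.026, -2.401, -0.002]
wrist_force: [0.2, 0.3, -3.0]
width: 0.142
grip_force: 88.1
```

Run:
```python
from h import *
c=read_camera("wrist"); c=read_camera("wrist"); im=c["color"]
st(); delta(tcp_for(-.055,.0025,.046),.168)
ct=read_camera("top")["color"]; cs=read_camera("scene")["color"]
print("mill",proj(c,world(MILL,[(-.0125,.084,.152),(-.007,.084,.152),(0,.115,.168)])).round(1).tolist())
print("guard",proj(c,guard_pts([(-.002,.084,.108),(-.048,.062,.15),(0,.106,.146),(-.004,.106,.146),(0,.106,.086)])).round(1).tolist())
a=crop(im,200,0,200,150,4)
cv2.imwrite("pics/m3.png",a)
cv2.imwrite("pics/m4.png",np.hstack([crop(ct,150,150,100,75,4),crop(cs,185,130,100,75,4)]))
```

```text
{'time': 6.15, 'tool_pos': [0.4739, 0.1441, 0.2346], 'wrist_force': [-0.014, -0.0386, -4.321], 'torque': [-0.0322, -0.0348, -0.0207], 'width': 0.1421, 'grip_force': 88.1151, 'q': [0.2442, -0.0716, 1.9957, 0.0012, 1.216, 0.0767]}
yhead 0.16708813493292998 z [ 0.0012  0.0015 -1.    ]
shift [ 0.0013 -0.001   0.0011] turn [ 0.08 -0.07 -0.05]
mill [[368.5, 70.8], [378.1, 70.8], [410.0, 4.0]]
guard [[293.8, 67.9], [203.6, 113.5], [310.6, 10.2], [301.5, 10.2], [294.3, 31.0]]
```

View pics/m3.png

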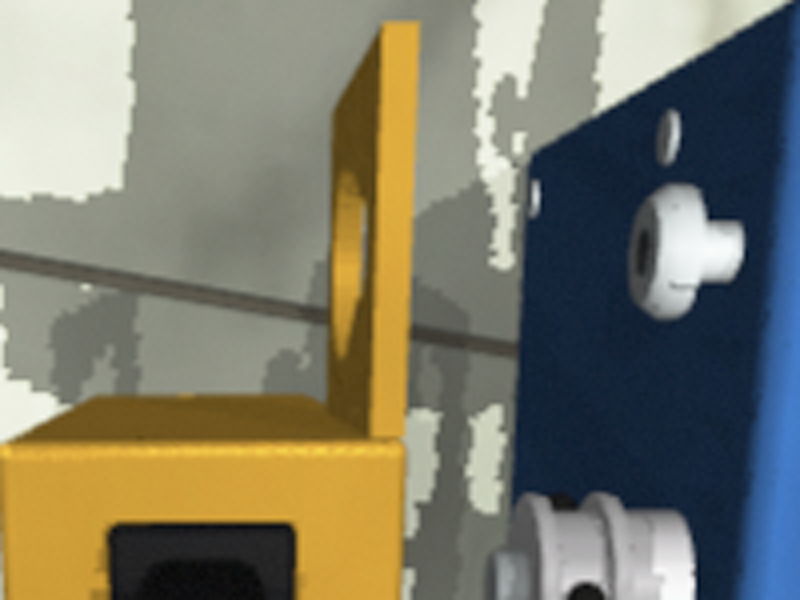

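Run:
```python
from h import *
c=read_camera("wrist"); im=c["color"].astype(int)
for dy in(0,.014):
  m=list(MILL);m[3]+=dy
  p=proj(c,world(m,[(0,.115,.168),(0,.03,.168)]));print((p[0]-p[1])[0]/(p[1]-p[0])[1])
# measured: front top edge: dark-blue -> bright-blue transition per row
pts=[]
for v in range(10,190,5):
  b=im[v,340:480,0]; g=np.diff(b); u=[i for i in range(8,138) if b[i]>150 and im[v,340+i,2]<110 and b[i-4]<120]
  if u: pts.append((v,340+u[0]))
pts=np.array(pts);k=np.polyfit(pts[:,0],pts[:,1],1);print(len(pts),-k[0],np.polyval(k,[0,150]),np.std(pts[:,1]-np.polyval(k,pts[:,0])),pts[::6].tolist())
p=proj(c,world(MILL,[(0,.115,.168),(0,.03,.168)]));print(p)
```

```text
0.12013854895228171
0.10516005963383575
36 0.09994851994852023 [401.27275847 386.28048048] 0.27497296947784694 [[10, 400], [40, 397], [70, 394], [100, 391], [130, 388], [160, 385]]
[[409.31939997   3.94666917]
 [389.50226593 168.899003  ]]
```

```bash
sed -i 's/^MILL=.*/MILL=(.5492,.1606,0,.184)/' h.py
python3 - <<'E'
from h import *
st(); delta(tcp_for(-.018,0,.045),.184); delta(tcp_for(-.003,0,.045),.184)
E
```

```text
{'time': 6.3, 'tool_pos': [0.4739, 0.1444, 0.2348], 'wrist_force': [0.9045, 0.3671, -4.7927], 'torque': [-0.0287, 0.0025, 0.0324], 'width': 0.1427, 'grip_force': 88.1151, 'q': [0.2444, -0.0718, 1.9956, 0.0017, 1.2159, 0.0771]}
yhead 0.16671356299973109 z [ 0.0015  0.002  -1.    ]
shift [0.0013 0.035  0.0023] turn [ 0.11 -0.1  -0.99]
shift [0.0015 0.05   0.0024] turn [ 0.11 -0.1  -0.99]
```

Call:
{"fn": "jog_arm", "kwargs": {"deltas": [0.001, 0.01, 0.002, 0.1, -0.1, -1, -1, 0.0015, 0.025, 0.002, 0.1, -0.1, -1, -1, 0.0015, 0.035, 0.002, 0.1, -0.1, -1, -1, 0.0015, 0.035, 0.002, 0.1, -0.1, -1, -1, 0.0015, 0.035, 0.002, 0.1, -0.1, -1, -1]}}

```text
time: 6.8
tool_pos: [0.5082, 0.1529, 0.2326]
tcp_rot: [-2.005, -2.417, 0.001]
wrist_force: [-0.6, -0.2, -5.2]
width: 0.144
grip_force: 88.2
```

Run:
```python
from h import *
c=read_camera("wrist"); c=read_camera("wrist");im=c["color"]
cs=read_camera("scene")["color"]
st(); delta(tcp_for(-.003,0,.045),.184)
cv2.imwrite("pics/m5.png",np.hstack([crop(im,230,0,100,150,4),crop(cs,185,130,100,150,4)]))
```

```text
{'time': 6.95, 'tool_pos': [0.5075, 0.1528, 0.2326], 'wrist_force': [1.5334, 0.1789, -3.4195], 'torque': [-0.0296, 0.0007, 0.0107], 'width': 0.1381, 'grip_force': 88.1504, 'q': [0.2453, 0.0003, 1.93, 0.0002, 1.2119, 0.0592]}
yhead 0.186019911122793 z [-6.e-04  0.e+00 -1.e+00]
shift [-0.0015  0.0154  0.0001] turn [-0.04 -0.01  0.12]
```

View pics/m5.png

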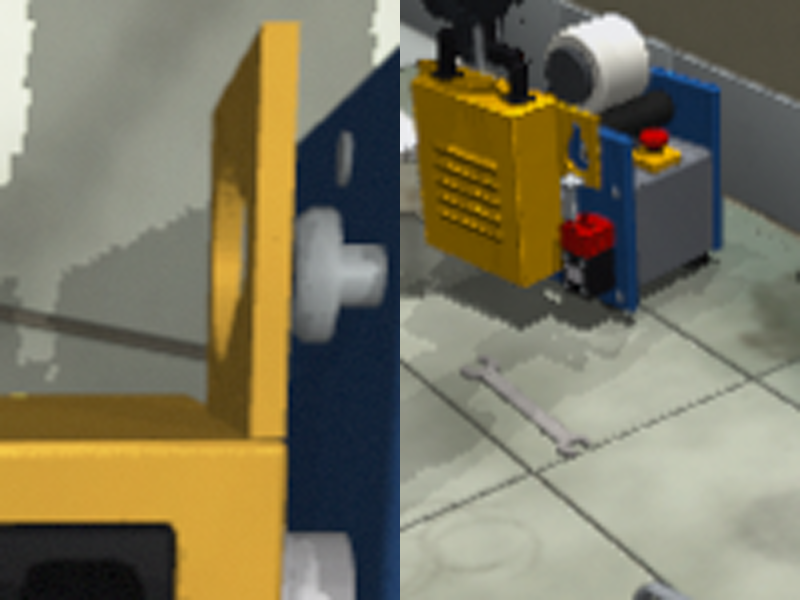

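Call:
{"fn": "jog_arm", "kwargs": {"deltas": [-0.0005, 0.005, 0, 0, 0, 0, -1, -0.0005, 0.01, 0, 0, 0, 0, -1, -0.0005, 0.0145, 0, 0, 0, 0, -1, -0.0005, 0.0145, 0, 0, 0, 0, -1, -0.0005, 0.0145, 0, 0, 0, 0, -1]}}

```text
time: 7.45
tool_pos: [0.5224, 0.155, 0.2328]
tcp_rot: [-2.006, -2.418, -0.0]
wrist_force: [-0.2, 1.0, -4.0]
width: 0.14
grip_force: 88.2
```

Run:
```python
from h import *
st(); delta(tcp_for(-.001,0,.045),.184)
```

```text
{'time': 7.45, 'tool_pos': [0.5224, 0.155, 0.2328], 'wrist_force': [-0.1591, 0.9656, -3.9655], 'torque': [-0.0328, 0.0252, 0.0526], 'width': 0.1403, 'grip_force': 88.1541, 'q': [0.2427, 0.0287, 1.9008, 0.0002, 1.2122, 0.0567]}
yhead 0.18588550507378498 z [-2.e-04  2.e-04 -1.e+00]
shift [-0.0009  0.0024  0.0003] turn [-0.01 -0.01  0.11]
```

Call:
{"fn": "jog_arm", "kwargs": {"deltas": [0, 0.002, 0, 0, 0, 0, -1, 0, 0.004, 0, 0, 0, 0, -1, 0, 0.004, 0, 0, 0, 0, -1]}}

```text
time: 7.75
tool_pos: [0.5252, 0.1558, 0.2325]
tcp_rot: [-2.005, -2.416, 0.002]
wrist_force: [-4.5, -0.4, -2.6]
width: 0.136
grip_force: 88.5
```

Call:
{"fn": "jog_arm", "kwargs": {"deltas": [0, -0.002, 0, 0, 0, 0, -1, 0, -0.002, 0.004, 0, 0, 0, -1, 0, -0.002, 0.008, 0, 0, 0, -1, 0, -0.002, 0.012, 0, 0, 0, -1, 0, -0.002, 0.015, 0, 0, 0, -1, 0, -0.002, 0.015, 0, 0, 0, -1]}}

```text
time: 8.35
tool_pos: [0.5241, 0.1553, 0.217]
tcp_rot: [-2.005, -2.418, 0.001]
wrist_force: [-1.0, -0.8, -4.2]
width: 0.146
grip_force: 88.1
```

Run:
```python
from h import *
st()
```

```text
{'time': 8.35, 'tool_pos': [0.5241, 0.1553, 0.217], 'wrist_force': [-1.0196, -0.7676, -4.2188], 'torque': [-0.0463, 0.1211, -0.1543], 'width': 0.1456, 'grip_force': 88.1272, 'q': [0.2424, 0.0443, 1.9147, 0.0001, 1.1831, 0.0563]}
yhead 0.18603232600116962 z [-5.e-04  0.e+00 -1.e+00]
```

Free so far (15.5 mm down, no snag); continue to seating.

Call:
{"fn": "jog_arm", "kwargs": {"deltas": [0, 0, 0.003, 0, 0, 0, -1, 0, 0, 0.006, 0, 0, 0, -1, 0, 0, 0.009, 0, 0, 0, -1, 0, 0, 0.011, 0, 0, 0, -1, 0, 0, 0.011, 0, 0, 0, -1]}}

```text
time: 8.85
tool_pos: [0.5243, 0.1553, 0.2074]
tcp_rot: [2.006, 2.418, 0.0]
wrist_force: [-3.6, -1.6, 1.8]
width: 0.143
grip_force: 89.0
```

Run:
```python
from h import *
st()
c=read_camera("wrist");cs=read_camera("scene")["color"]
cv2.imwrite("pics/m6.png",np.hstack([crop(c["color"],230,0,100,150,4),crop(cs,185,130,100,150,4)]))
```

```text
{'time': 8.85, 'tool_pos': [0.5243, 0.1553, 0.2074], 'wrist_force': [-3.5622, -1.5887, 1.8228], 'torque': [-0.2177, 0.6007, -0.2145], 'width': 0.143, 'grip_force': 88.9573, 'q': [0.2424, 0.052, 1.9251, 0.0001, 1.1643, 0.0565]}
yhead 0.1858860034328454 z [ 2.e-04  1.e-04 -1.e+00]
```

View pics/m6.png

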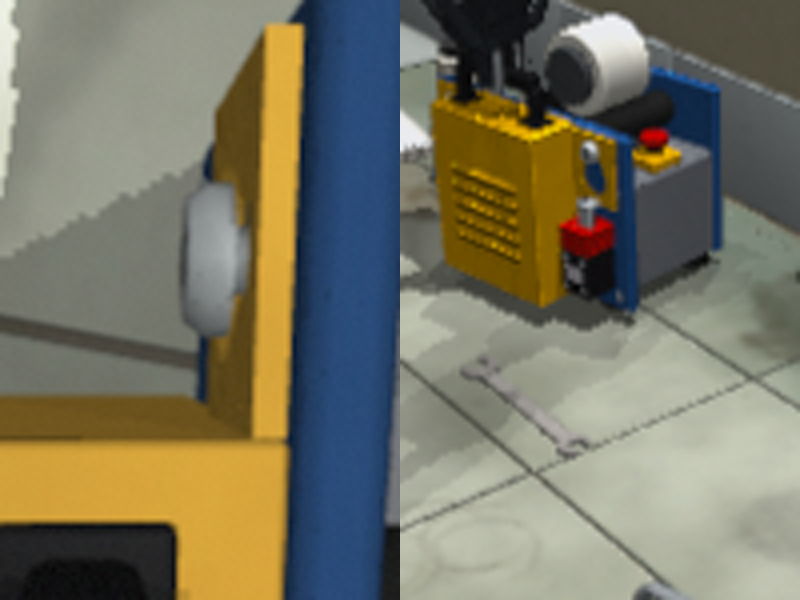

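Call:
{"fn": "jog_arm", "kwargs": {"deltas": [0, 0, 0.002, 0, 0, 0, -1, 0, 0, 0.004, 0, 0, 0, -1, 0, 0, 0.004, 0, 0, 0, -1]}}

```text
time: 9.25
tool_pos: [0.5244, 0.1554, 0.207]
tcp_rot: [2.005, 2.418, 0.002]
wrist_force: [-12.8, -3.4, 19.0]
width: 0.141
grip_force: 91.5
```

Call:
{"fn": "jog_arm", "kwargs": {"deltas": [0, 0, -0.004, 0, 0, 0, -1, 0, 0, -0.004, 0, 0, 0, -0.5, 0, 0, -0.004, 0, 0, 0, -0.2, 0, 0, -0.004, 0, 0, 0, 0, 0, 0, -0.004, 0, 0, 0, 0, 0, 0, -0.004, 0, 0, 0, 0]}}

```text
time: 9.85
tool_pos: [0.5244, 0.1555, 0.2067]
tcp_rot: [2.006, 2.418, 0.001]
wrist_force: [0.0, -0.5, 0.0]
width: 0.499
grip_force: 0.0
```

Run:
```python
from h import *
st()
```

```text
{'time': 9.85, 'tool_pos': [0.5244, 0.1555, 0.2067], 'wrist_force': [0.0034, -0.5103, 0.0035], 'torque': [0.0288, -0.0691, -0.0167], 'width': 0.4992, 'grip_force': 0.0, 'q': [0.2425, 0.0528, 1.9255, 0.0002, 1.163, 0.0564]}
yhead 0.18597027288251716 z [ 3.e-04  3.e-04 -1.e+00]
```

Call:
{"fn": "jog_arm", "kwargs": {"deltas": [0, 0, -0.02, 0, 0, 0, 0, 0, 0, -0.05, 0, 0, 0, 0, 0, 0, -0.09, 0, 0, 0, 0, 0, 0, -0.12, 0, 0, 0, 0, 0, -0.05, -0.12, 0, 0, 0, 0, 0, -0.05, -0.12, 0, 0, 0, 0, 0, -0.05, -0.12, 0, 0, 0, 0]}}

```text
time: 10.55
tool_pos: [0.4744, 0.146, 0.3268]
tcp_rot: [2.005, 2.418, 0.001]
wrist_force: [0.5, 0.6, 0.3]
width: 0.498
grip_force: 0.0
```

Run:
```python
from h import *
st()
c=read_camera("wrist");cs=read_camera("scene")["color"]
cv2.imwrite("pics/m7.png",np.hstack([crop(c["color"],230,20,133,150,3),crop(cs,185,130,133,150,3)]))
```

```text
{'time': 10.55, 'tool_pos': [0.4744, 0.146, 0.3268], 'wrist_force': [0.5156, 0.5828, 0.3055], 'torque': [0.0088, -0.014, -0.0562], 'width': 0.498, 'grip_force': 0.0, 'q': [0.2483, -0.1202, 1.8708, 0.0002, 1.3901, 0.0622]}
yhead 0.18606551343629119 z [ 8.e-04  4.e-04 -1.e+00]
```

View pics/m7.png

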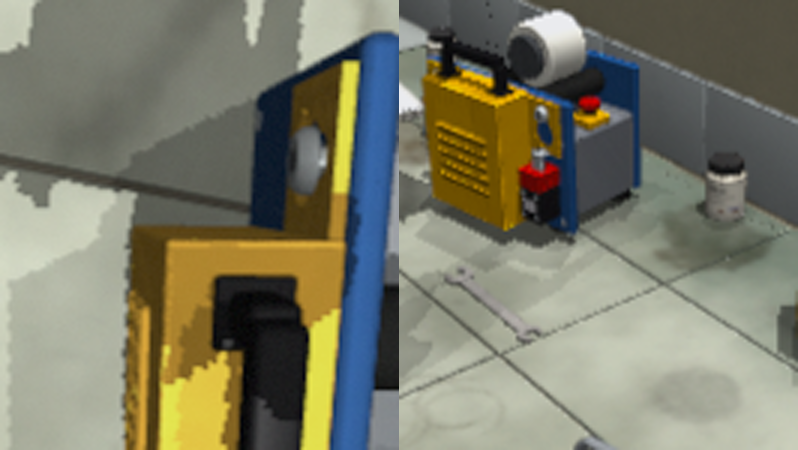

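The guard hangs upright on both studs with its tongue in the red switch. The gripper is clear and the spanner and jar have not moved.

```bash
python3 -c "
from workcell import finish_job
print(finish_job())"
```

```text
the job is handed in; nothing more can be done
None
```

The guard hangs on both studs with its tongue in the interlock switch and the gripper is clear. I handed the job in at about 10.6 s of the 54 s allowed; `finish_job()` returned no verdict, and the plunger's travel was not measured directly.

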